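# Gather the stream stones in a corner of the sorting tray

### The arm

A 7-joint arm with a two-finger parallel gripper is mounted at the origin on the work surface. World frame = base frame: x ahead of the robot, y to its left, z up, the work surface at z = 0. Lengths are in m, angles in rad, forces in N, time in s.
With the tool pointing down it reaches from about 0.35 to 0.9 m from the base axis. Payload 8.1 kg.
Tool frame: the origin (TCP) lies midway between the tips of the shut fingers; the grasp point (between the pads) lies 19 mm behind it; z points along the fingers, y is the line along which they close (so a half turn about z gives the same grasp; the last joint's range is limited). The gripper opens to 92 mm and grips with 3 to 60 N. Pads are 19 mm wide; open, the fingers measure 130 mm over their backs; the gripper's body (75 mm by 190 mm) begins 47 mm behind the grasp point.
Start: joints at [-1.253, 0.434, 0.025, 1.573, -0.012, 1.134, -0.075], TCP at [0.255, 0.57, 0.227] pointing down, gripper open.
Joint ranges: [-2.62, 2.62], [-0.44, 2.09], [-1.27, 1.32], [0.08, 2.57], [-1.32, 4.46], [0.12, 2], [-2.74, 2.74]. Speed limits (rad/s): [2.22, 2.22, 3.01, 3.01, 3.14, 3.14, 3.14].

### API

Orientations are given as a rotation vector (axis times angle).
In Python, from cell import arm gives the robot as it stands.
- The arm moves only by the tool carry_out, never from a script. Its arguments are lists of equal length, an entry for each row: "claw": the finger opening in cm, from 0 to 9.18; "delta_pos": the shift along the tool's x, y, z in cm, a list of three; "angular": the turn, a rotation vector about the tool's x, y, z in rad, a list of three. In form: {"claw": [claw, ...], "delta_pos": [[dx, dy, dz], ...], "angular": [[ax, ay, az], ...]}. A call has 1 to 20 rows; each row shifts and turns the commanded pose from where the row before left it, along the tool's axes as they then stand; what a row does not reach is not made up. A row lasts 1/10 s, in which the tool goes at most 50 mm and 8.59 degrees, less where a joint would pass 70% of its speed; a pose out of reach is approached as far as the arm can. A call with a gripper value outside its range is refused whole. The fingers move at their own pace and stop on an object; "force" is the grip in N (left out, the last holds). Time passes only in rows, so rows that do not move let the fingers close. It gives the time, the measured TCP pose, the force, the opening and the grip force at its end, in the units of the state.
- arm.observe(): the state, without advancing time (a new reading comes with each control period).
- arm.get_image(name): name is "scene" or "top" or "wrist"; returns a dict with "frame" (420x560x3 uint8, red, green, blue), "mtx" (3x3 intrinsics, pixels), "T" (4x4, takes a point from camera to world coordinates). Camera axes: x right, y down, z forward; pixel columns grow to the right and rows downward; lengths in m; the calibration is good to about 2 mm. The wrist camera is an equidistant fisheye: a pixel r from the principal point sees the ray r / f radians off the axis. A picture is of the moment at which its call begins. There is no depth.
- arm.sign_off(): hands the job in; it is judged then, once.
Trained networks look in a picture, given as the dict that the camera call returned (one of the last four; its "shot" number tells which), for a name from the list of things; names that differ only in an ending like _2 or _b are one class to them, and where a whole thing is asked for, a point or a joint stands for the part that bears it (a point fixed in the world has none). Each returns a list of dicts, best first, with "conf" (0 to 1); they miss things now and then, are a little off and sometimes report something else, mostly with a low value. They report only what shows in the picture. A call takes as long as a camera call. They do not tell look-alikes from the thing itself.
- arm.look_for(label, picture): "centre" ([column, row] as shares, 0 to 1, of the picture: columns of its width, rows of its height, amid what is visible of it).
- arm.trace(label, picture): "region" (420x560 bool, what is visible of it) and "centre" ([column, row] as shares, 0 to 1, of the picture: columns of its width, rows of its height, amid what is visible of it).
- arm.place_of(label, picture): "centre" ([column, row] as shares, 0 to 1, of the picture: columns of its width, rows of its height: a listed point, or the origin of a listed thing).
The state is a dict: "clock": time; "joints": joint angles; "dq": joint speeds; "joint_efforts": joint torques, N m; "position": TCP position; "ee_rot": TCP orientation; "force": force on the tool from outside, world axes, zero at the start; "ft_torque": the same for the moment, N m; "width": opening from 0.0 (shut) to 1.0 (fully open); "gripper_force": force on a finger pad.
Only numpy, scipy, OpenCV 4.12 (cv2) and the standard library are available. Lean on these libraries where they do the work, as an engineer would, in place of code of your own. Each camera call takes 0.05 s, during which the arm holds its last target. There are 200 camera calls.

### The job

Take the white sorting tray by its blue fin and draw it straight out from under the clear bench cover, keeping it level and not forcing it against the cover. Then lift it about ten centimetres clear of the bench and tilt it so that all three stones slide into the near corner (at the fin end) on the side where the orange-lidded amber jar stands, with that corner the lowest. Spill no stone, leave everything else where it is, and finish while still holding the tray tilted in the air.

Things in the scene. Friction and masses are not known exactly. Their poses are not given: they have to be found in the camera images.
- tray: White open sorting tray, 170 (x) x 150 (y) x 45 high, walls and floor 4, about 0.2 kg. Origin: centre of its underside; z up, +x away from its fin, +y left. Blue upright pull fin in the middle of its -x end: 14 thick (y), x = -85 to -125, top 70 above the underside. The inside is slick: stones start to slide at 9 to 14 degrees (more when rubbing along a wall); 30 degrees gathers them.
- fin_grip (a point): Point on the tray's blue fin to grip from above across its 14 mm thickness: tray frame x = -109, y = 0, 50 mm above the underside. Axes as the tray's. 60 to 100 N of grip keeps the fin from turning in the fingers.
- corner_left (a point): Inner bottom corner of the tray at the fin end, on the tray's +y side (the left as seen from the robot): tray frame x = -81, y = +71, z = 4 mm.
- corner_right (a point): Inner bottom corner of the tray at the fin end, on the tray's -y side: tray frame x = -81, y = -71, z = 4 mm.
- cover: Fixed clear acrylic cover, open at front (-x, to the robot) and back. Roof 170 (x) x 200 (y), from 85 to 91 mm above the bench; 166 between its side panels, so the tray slides out along -x with 8 to spare each side. Origin: on the bench under the roof's middle. A slide box 22 high lies on the roof's rear (x = 27 to 77). The tray is wholly out when its origin is beyond x = -172.
- jar: Amber glass jar with orange screw lid, 68 mm across, 85 high; origin at the centre of its underside. It stands on the bench to the left or right of the lane in front of the cover, about 175 mm from the lane's middle line.
- beaker: Clear glass beaker, 68 mm across, 80 high, standing on the other side of the lane; leave it.
- table: Dark lab bench, top at z = 0.
- wash_bottle: White squeeze bottle with bent spout, 64 mm across, 195 high; leave it.
- dish: Shallow clear culture dish, 94 mm across, 15 high; leave it.
- spatula: Steel-and-handle spatula, 170 mm long, lying on the bench; leave it.
- spare_tray: Empty white tray without a fin, 160 x 120 x 45 mm; leave it.
- stone1: Loose flat brown stone, round, 26 to 28 mm across and 12 mm high, about 14 g, lying in the tray; origin at the centre of its underside.
- stone2: Loose flat grey-green stone, round, 26 to 28 mm across and 12 mm high, about 14 g, lying in the tray; origin at the centre of its underside.
- stone3: Loose flat ochre stone, round, 26 to 28 mm across and 12 mm high, about 14 g, lying in the tray; origin at the centre of its underside.
Things that resemble listed ones, but are neither listed nor needed, are in the scene too. Of the things that look like the jar, take the one that is nearest to the robot's base at the start.

How it is judged:
On the way, in this order (a step that is already met when the one before it is completed fails the run):
1. the tray is drawn wholly out of the front of the cover, still level (x of tray in the frame of cover below -0.172 m and angle between tray's own z axis and vertical below 0.2 rad), for 0.1 s.
2. held clear of the bench, the tray is tilted with the three stones gathered in the near corner on the jar's side (height (world z) of each of corner_left, corner_right above 0.05 m and angle between tray's own x axis and vertical below 1.47 rad and angle between tray's own z axis and vertical above 0.22 rad and contact force between the fingers and tray above 1 N and contact force between tray and table below 0.1 N and contact force between tray and cover below 0.1 N and ((y of jar in the frame of cover above 0 m and distance between each of stone1, stone2, stone3 and corner_left below 0.078 m and angle between tray's own y axis and vertical above 1.641 rad) or (y of jar in the frame of cover below 0 m and distance between each of stone1, stone2, stone3 and corner_right below 0.078 m and angle between tray's own y axis and vertical below 1.501 rad))), for 0.3 s.
At the end, for the whole second after the job is handed in: Held by the fingers alone off bench and cover, both near corners over 50 mm up; tilted over 0.22 rad, down to the fin end (over 0.1) and the jar's side (over 0.07); all three stone origins within 78 mm of the near corner on the jar's side; tray and stones below 0.03 m/s (all of step 2 and linear speed of each of tray, stone1, stone2, stone3 below 0.03 m/s); the arm keeps its last pose, push and grip.
It fails at once if a bystander is moved more than 15 mm (distance of any of jar, beaker, wash_bottle, dish, spatula, spare_tray from where it was at the start of the episode above 0.015 m).
It fails at once if the tray is forced against the cover (more than 25 N) (contact force between tray and cover above 25 N).
It fails at once if the tray is tilted more than 0.25 rad while still under the cover (x of tray in the frame of cover above -0.165 m and z of tray in the frame of cover below 0.09 m and angle between tray's own z axis and vertical above 0.25 rad).
It fails at once if a stone falls out of the tray (z of any of stone1, stone2, stone3 in the frame of tray above 0.07 m or z of any of stone1, stone2, stone3 in the frame of tray below -0.02 m).
It also fails if it takes over 42 s, if anything falls off the work surface, if the arm or the gripper's body presses on something with over 40 N, if the wrist force passes 120 N, or if a joint passes its speed limit or range.

## Working session

There is one attempt and no reset: what is moved stays moved. The work goes in short steps, Python scripts to look and compute and a tool call to move; the robot and the scene stay as the last step left them, time stands still between calls to the robot, and variables do not carry over. Pictures are saved under pics/ and viewed, at most 10 in all, crops included, and the job is handed in when it is done.

Besides the shell and the picture viewer there is one more tool, called as a command line: name --argument value ..., lists and objects as JSON in quotes. carry_out: Moves the arm, as the interface text tells. Its arguments: {"type":"object","properties":{"claw":{"type":"array","items":{"type":"number"}},"delta_pos":{"type":"array","items":{"type":"array","items":{"type":"number"}}},"angular":{"type":"array","items":{"type":"array","items":{"type":"number"}}},"force":{"type":"number"}},"required":["claw","delta_pos","angular"]}

```bash
mkdir -p pics; cat > h.py <<'E'
import numpy as np, cv2
from cell import arm
def ray(p,uv):
    K=np.array(p["mtx"]);T=np.array(p["T"]);d=np.linalg.inv(K)@[uv[0],uv[1],1.];d=T[:3,:3]@d
    return T[:3,3],d/np.linalg.norm(d)
def px(c): return np.array([c[0]*560,c[1]*420])
def atz(p,uv,z):
    o,d=ray(p,uv);return o+d*(z-o[2])/d[2]
def tri(rs):
    A=sum(np.eye(3)-np.outer(d,d) for o,d in rs);b=sum((np.eye(3)-np.outer(d,d))@o for o,d in rs);return np.linalg.solve(A,b)
def proj(p,X):
    T=np.linalg.inv(np.array(p["T"]));c=T[:3,:3]@X+T[:3,3];v=np.array(p["mtx"])@c;return v[:2]/v[2]
E
python3 - <<'E'
from h import *
P={n:arm.get_image(n) for n in("scene","top")}
im=np.hstack([P[n]["frame"] for n in P])
for n in P: cv2.imwrite(f"pics/{n}0.png",cv2.resize(P[n]["frame"][:,:,::-1],(800,600)))
Z=dict(tray=0,fin_grip=.05,corner_left=.004,corner_right=.004,cover=0,jar=0,beaker=0,stone1=.004,stone2=.004,stone3=.004,spare_tray=0,wash_bottle=0,dish=0,spatula=0)
for l,z in Z.items():
  for n in P:
    for r in arm.place_of(l,P[n])[:3]:
      u=px(r["centre"]);print(l,n,round(r["conf"],2),u.round(0),atz(P[n],u,z).round(3))
s=arm.observe();print(s["clock"],s["position"],s["ee_rot"])
E
```

```text
tray scene 0.7 [313. 241.] [ 0.727 -0.084  0.   ]
tray top 0.77 [295. 170.] [ 0.73 -0.08  0.  ]
fin_grip scene 0.61 [282. 223.] [ 0.616 -0.125  0.05 ]
fin_grip scene 0.57 [314. 239.] [ 0.755 -0.125  0.05 ]
fin_grip top 0.91 [305. 201.] [ 0.618 -0.113  0.05 ]
fin_grip top 0.5 [269. 281.] [ 0.371 -0.007  0.05 ]
corner_left scene 0.94 [299. 220.] [ 0.617 -0.026  0.004]
corner_left top 0.57 [284. 199.] [ 0.634 -0.046  0.004]
corner_right scene 0.9 [283. 247.] [ 0.666 -0.18   0.004]
corner_right scene 0.43 [267. 266.] [ 0.681 -0.286  0.004]
corner_right top 0.76 [331. 189.] [ 0.669 -0.198  0.004]
cover scene 0.8 [327. 244.] [ 0.777 -0.07   0.   ]
cover top 0.61 [289. 154.] [ 0.785 -0.063  0.   ]
jar scene 0.92 [266. 262.] [ 0.665 -0.271  0.   ]
jar scene 0.83 [253. 296.] [ 0.732 -0.417  0.   ]
jar scene 0.78 [297. 279.] [ 0.797 -0.272  0.   ]
jar top 0.92 [356. 152.] [ 0.792 -0.278  0.   ]
jar top 0.77 [355. 188.] [ 0.674 -0.276  0.   ]
jar top 0.7 [400. 171.] [ 0.732 -0.42   0.   ]
beaker scene 0.88 [302. 209.] [0.587 0.038 0.   ]
beaker scene 0.74 [284. 249.] [ 0.67  -0.181  0.   ]
beak
[... 373 characters left out ...]
5 [190. 288.] [ 0.548 -0.513  0.   ]
spare_tray scene 0.19 [254. 195.] [ 0.379 -0.007  0.   ]
spare_tray top 0.58 [435. 228.] [ 0.545 -0.524  0.   ]
spare_tray top 0.53 [333. 186.] [ 0.677 -0.204  0.   ]
wash_bottle scene 0.92 [359. 154.] [0.543 0.512 0.   ]
wash_bottle top 0.86 [110. 225.] [0.54  0.501 0.   ]
wash_bottle top 0.41 [296. 174.] [ 0.715 -0.085  0.   ]
dish scene 0.49 [329. 149.] [0.418 0.465 0.   ]
dish top 0.9 [119. 268.] [0.405 0.462 0.   ]
dish top 0.18 [268. 276.] [ 0.389 -0.003  0.   ]
spatula scene 0.6 [175. 242.] [ 0.341 -0.389  0.   ]
spatula top 0.78 [396. 293.] [ 0.343 -0.396  0.   ]
1.5 [0.25537396 0.5704695  0.22674829] [6.56295956e-01 3.07225542e+00 9.45562797e-05]
```

View pics/scene0.png

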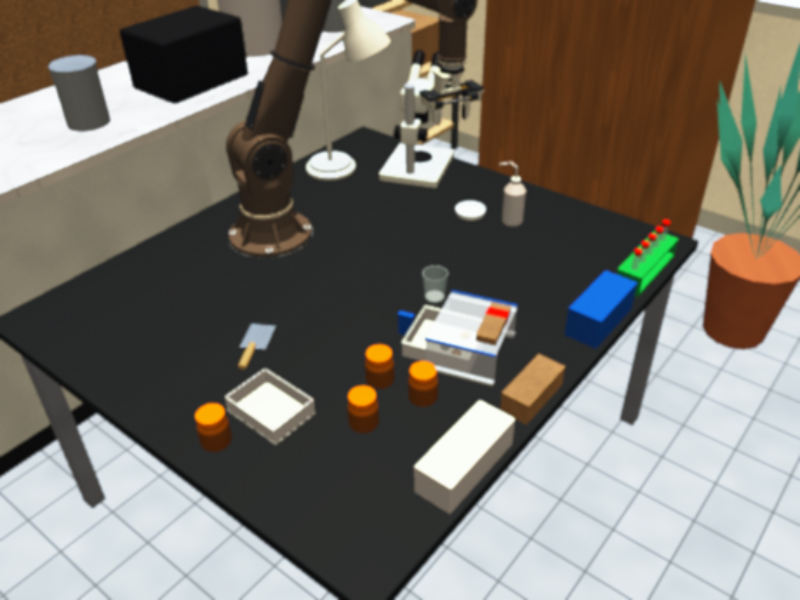

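View pics/top0.png

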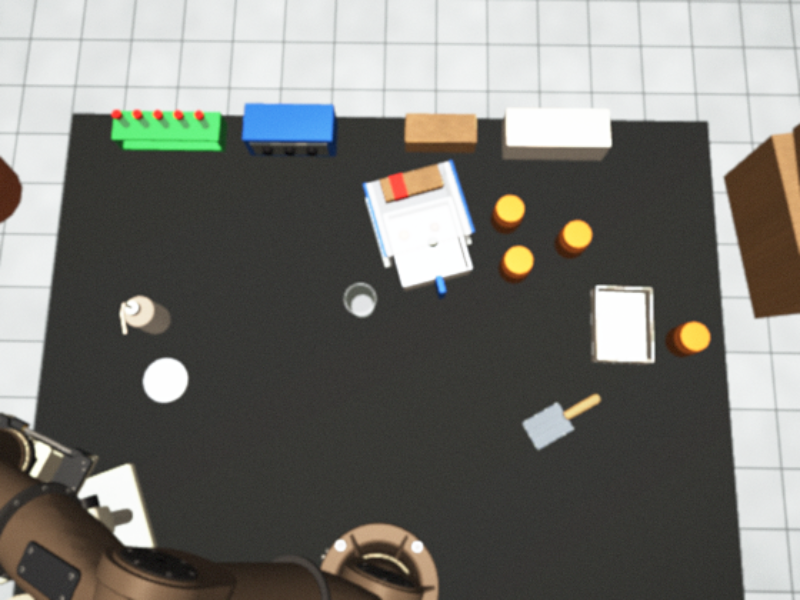

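The scene view shows the tray under the cover at about (460,335), with the blue fin at (405,322). In the top view the fin is at (440,286).

Four things look like the jar. Top-view pixels (800x600) and distance from the base:
- (518,262): 0.73 m
- (509,210): 0.84 m
- (575,237): 0.84 m
- (692,337): about 0.87 m

The nearest is (518,262), which also stands about 170 mm to the right of the lane. The beaker is on the left at (360,299). I'll confirm this in a crop.

```bash
python3 - <<'E'
from h import *
P={n:arm.get_image(n) for n in("scene","top")}
f=P["top"]["frame"][100:250,220:420,::-1]
cv2.imwrite("pics/crop1.png",cv2.resize(f,(800,600),interpolation=cv2.INTER_CUBIC))
R={}
for n in P:
    h=cv2.cvtColor(P[n]["frame"],cv2.COLOR_RGB2HSV)
    m=cv2.inRange(h,(105,150,60),(125,255,255))
    k,l,s,c=cv2.connectedComponentsWithStats(m)
    for i in range(1,k):
        if s[i][4]>8: print(n,s[i],c[i].round(1),atz(P[n],c[i],.05).round(3))
    R[n]=[px(r["centre"]) for r in arm.place_of("fin_grip",P[n])[:1]]
print(tri([ray(P[n],R[n][0]) for n in P]).round(4),R)
for l in("jar","tray","cover","beaker"):
  a=[ray(P[n],px(r["centre"])) for n in P for r in [min(arm.place_of(l,P[n]),key=lambda r:np.linalg.norm(atz(P[n],px(r["centre"]),0)) if r["conf"]>.5 else 9)]]
  print(l,tri(a).round(3))
  if l=="jar":
    for n in P: print(n,[(round(r["conf"],2),atz(P[n],px(r["centre"]),0).round(3),round(np.linalg.norm(atz(P[n],px(r["centre"]),0)),3)) for r in arm.place_of(l,P[n])])
E
```

```text
scene [ 396  189   50   55 1689] [419.5 215.5] [0.981 0.214 0.05 ]
scene [317 203  45  11  79] [339.4 207.8] [0.727 0.076 0.05 ]
scene [278 217  13  17 141] [282.9 223.9] [ 0.621 -0.124  0.05 ]
top [ 169   73   67   36 1700] [202.2  86.6] [0.993 0.224 0.05 ]
top [315 112  17  50  71] [323.1 135.2] [ 0.832 -0.169  0.05 ]
top [254 128   3   9  10] [255.  132.2] [0.839 0.048 0.05 ]
top [305 195   8  14  51] [308.2 201.8] [ 0.614 -0.123  0.05 ]
[ 0.6085 -0.1183  0.0502] {'scene': [array([281.12 , 221.718])], 'top': [array([306.6 , 203.49])]}
jar [ 0.676 -0.222  0.138]
scene [(0.92, array([ 0.797, -0.27 ,  0.   ]), np.float64(0.841)), (0.85, array([ 0.509, -0.647,  0.   ]), np.float64(0.823)), (0.81, array([ 0.672, -0.274,  0.   ]), np.float64(0.725)), (0.65, array([ 0.613, -0.043,  0.   ]), np.float64(0.615)), (0.61, array([ 0.736, -0.411,  0.   ]), np.float64(0.843))]
top [(0.93, array([ 0.513, -0.654,  0.   ]), np.float64(0.831)), (0.91, array([ 0.665, -0.28 ,  0.   ]), np.float64(0.722)), (0.67, array([ 0.781, -0.268,  0.   ]), np.float64(0.825)), (0.66, array([ 0.73 , -0.421,  0.   ]), np.float64(0.843))]
tray [ 0.718 -0.082  0.009]
cover [ 0.418  0.625 -0.662]
beaker [ 0.582  0.051 -0.002]
```

View pics/crop1.png

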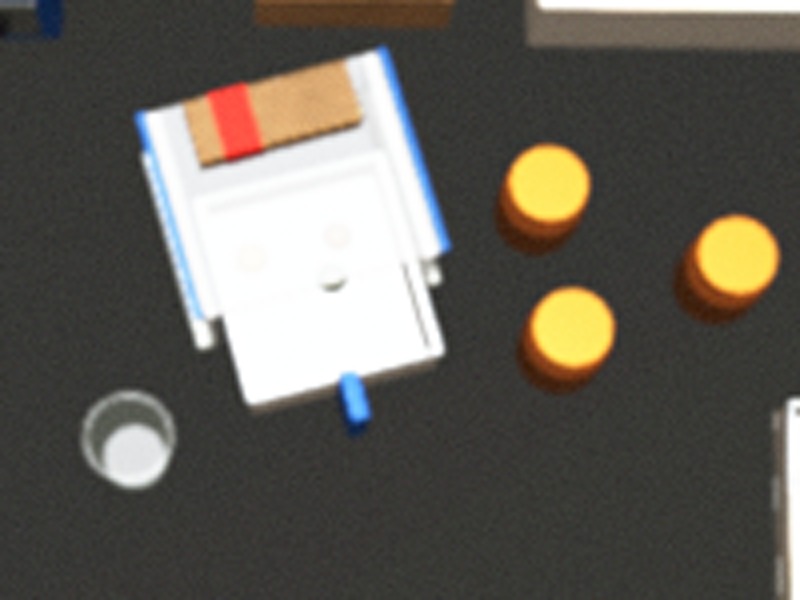

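The crop confirms it: the nearest jar is at crop (570,330), to the right of the lane, and the beaker is on the left at (130,440). The fin is at (353,400), and the three stones lie at (250,258), (338,235) and (332,275). The low corner is therefore corner_right. I'll move over the fin now.

carry_out --claw '[6,6,6,6,6,6,6,6,6,6,6,6,6,6,6,6,6,6,6,6]' --delta_pos '[[-3,-2.4,-0.2],[-3,-2.4,-0.2],[-3,-2.4,-0.2],[-3,-2.4,-0.2],[-3,-2.4,-0.2],[-3,-2.4,0],[-3,-2.4,0],[-3,-2.4,0],[-3,-2.4,0],[-3,-2.4,0],[-3,-2.4,0],[-3,-2.4,0],[-3,-2.4,0],[-3,-2.4,0],[-3,-2.4,0],[-3,-2.4,0],[-3,-2.4,0],[-3,-2.4,0],[-3,-2.4,0],[-3,-2.4,0]]' --angular '[[0,0,0],[0,0,0],[0,0,0],[0,0,0],[0,0,0],[0,0,0],[0,0,0],[0,0,0],[0,0,0],[0,0,0],[0,0,0],[0,0,0],[0,0,0],[0,0,0],[0,0,0],[0,0,0],[0,0,0],[0,0,0],[0,0,0],[0,0,0]]'

```text
clock: 4.2
position: [0.6075, -0.1141, 0.2368]
ee_rot: [0.656, 3.072, 0.0]
force: [0.0, -0.1, -0.6]
width: 0.651
gripper_force: 0.0
```

carry_out --claw '[6,6,6,6,6,6,6,6,6,6,6,6,6,6,6,6,6,6,6,6]' --delta_pos '[[0,0,0],[0,0,0],[0,0,0],[0,0,0],[0,0,0],[0,0,0],[0,0,0],[0,0,0],[0,0,0],[0,0,0],[0,0,0],[0,0,0],[0,0,0],[0,0,0],[0,0,0],[0,0,0],[0,0,0],[0,0,0],[0,0,0],[0,0,0]]' --angular '[[0,0,0.12],[0,0,0.12],[0,0,0.12],[0,0,0.12],[0,0,0.12],[0,0,0.12],[0,0,0.12],[0,0,0.12],[0,0,0.12],[0,0,0.12],[0,0,0.12],[0,0,0.12],[0,0,0.12],[0,0,0.12],[0,0,0.12],[0,0,0.12],[0,0,0.12],[0,0,0.12],[0,0,0.12],[0,0,0.12]]'

```text
clock: 6.2
position: [0.6069, -0.1126, 0.2368]
ee_rot: [-3.102, -0.494, -0.0]
force: [-0.1, 0.6, -0.1]
width: 0.659
gripper_force: 0.0
```

```bash
python3 - <<'E'
from h import *
from scipy.spatial.transform import Rotation as Ro
s=arm.observe();R=Ro.from_rotvec(s["ee_rot"]).as_matrix()
print(s["clock"],s["position"],R.round(3),np.round(s["joints"],2),s["width"])
p=arm.get_image("top")
for a,b,z in(((385,48),(445,250),.091),((140,115),(205,320),.091),((225,320),(252,405),.045),((385,155),(440,352),.045),((252,400),(440,348),.045)):
  A,B=[atz(p,np.array(q)/4+[220,100],z) for q in(a,b)];print(A.round(3),B.round(3),np.degrees(np.arctan2(*(A-B)[1::-1])).round(1))
w=arm.get_image("wrist");cv2.imwrite("pics/w1.png",cv2.resize(w["frame"][:,:,::-1],(800,600)))
print(w["mtx"],np.array(w["T"]).round(3))
h=cv2.cvtColor(w["frame"],cv2.COLOR_RGB2HSV)
k,l,S,c=cv2.connectedComponentsWithStats(cv2.inRange(h,(105,150,60),(125,255,255)))
for i in range(1,k):
  if S[i][4]>30:print(S[i],c[i].round(1))
for l in("fin_grip","tray"):print(l,[(r["conf"],px(r["centre"])) for r in arm.place_of(l,w)[:2]])
E
```

```text
6.2 [ 0.60692452 -0.11255689  0.23677032] [[ 0.95   0.311  0.   ]
 [ 0.311 -0.95   0.   ]
 [ 0.    -0.    -1.   ]] [-0.52  0.55  0.97  1.63 -0.48  1.22 -0.7 ] 0.6586927631263503
[ 0.892 -0.145  0.091] [ 0.729 -0.191  0.091] 15.8
[0.835 0.045 0.091] [ 0.671 -0.009  0.091] 18.2
[ 0.684 -0.023  0.045] [ 0.616 -0.045  0.045] 18.2
[ 0.821 -0.148  0.045] [ 0.66  -0.191  0.045] 15.0
[ 0.62  -0.045  0.045] [ 0.664 -0.191  0.045] 106.7
[[325.1922621    0.         278.26175748]
 [  0.         325.1922621  208.4587486 ]
 [  0.           0.           1.        ]] [[ 0.305 -0.912 -0.275  0.681]
 [-0.952 -0.292 -0.086 -0.089]
 [-0.002  0.288 -0.958  0.395]
 [ 0.     0.     0.     1.   ]]
[185   0   9  97 619] [188.8  48.6]
[392   0   7 102 610] [395.   52.7]
[284 162  14  37 461] [290.5 181.4]
fin_grip [(0.8, array([291.48 , 176.988]))]
tray [(0.7, array([295.008,  81.984]))]
```

View pics/w1.png

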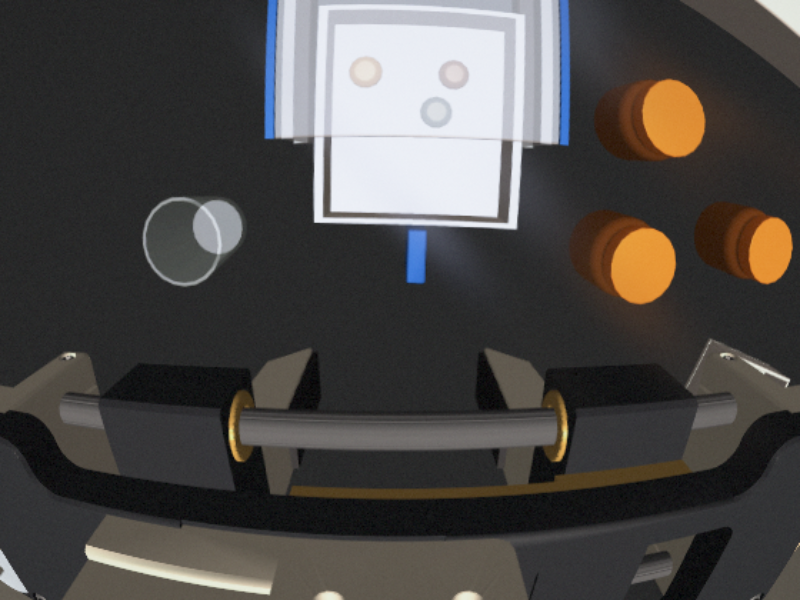

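The wrist view shows the fin top running from (417,231) to (416,282). The tray's front rim runs from (315,221) to (517,228), and the roof's front edge from (270,138) to (565,144). The stones are at (366,71), (453,74) and (436,111).

```bash
cat >> h.py <<'E'
def wray(p,uv):
    K=np.array(p["mtx"]);T=np.array(p["T"]);q=(np.array(uv,float)-K[:2,2])/K[0,0];r=np.linalg.norm(q)
    return T[:3,3],T[:3,:3]@np.r_[q/r*np.sin(r),np.cos(r)]
def watz(p,uv,z):
    o,d=wray(p,uv);return o+d*(z-o[2])/d[2]
E
python3 - <<'E'
from h import *
w=arm.get_image("wrist");t=arm.get_image("top");s=arm.get_image("scene");f=.7
g=lambda u,z:watz(w,np.array(u)*f,z)
ang=lambda A,B:np.degrees(np.arctan2(*(A-B)[1::-1])).round(1)
A,B=g((315,221),.045),g((517,228),.045);print("front",A,B,ang(A,B)-90,np.linalg.norm(A-B))
A,B=g((272,0),.091),g((270,138),.091);print("coverL",A,B,ang(A,B))
C,D=g((562,0),.091),g((565,144),.091);print("coverR",C,D,ang(C,D),np.linalg.norm(B-D),ang(B,D)-90)
A,B=g((320,30),.045),g((315,221),.045);print("trayL",ang(A,B))
A,B=g((522,30),.045),g((517,228),.045);print("trayR",ang(A,B))
A,B=g((417,231),.07),g((416,282),.07);print("fin",A,B,ang(A,B),(A+B)/2)
rs=[]
for p,ry in((w,wray),(t,ray),(s,ray)):
  r=arm.place_of("fin_grip",p)
  rs.append(ry(p,px(r[0]["centre"])));o,d=rs[-1];print(r[0]["conf"],o+d*(.05-o[2])/d[2])
print(tri(rs))
E
```

```text
front [ 0.61810665 -0.04184228  0.045     ] [ 0.66327666 -0.19083877  0.045     ] 16.900000000000006 0.15569291835761742
coverL [0.76296887 0.02861172 0.091     ] [ 0.67064315 -0.00211409  0.091     ] 18.4
coverR [ 0.82884196 -0.15515285  0.091     ] [ 0.73133473 -0.1888508   0.091     ] 19.1 0.19635189287539978 18.0
trayL 16.7
trayR 17.9
fin [ 0.6383508  -0.11609523  0.07      ] [ 0.60291646 -0.12764859  0.07      ] 18.1 [ 0.62063363 -0.12187191  0.07      ]
0.91 [ 0.61903399 -0.120974    0.05      ]
0.41 [ 0.61801449 -0.11556037  0.05      ]
0.77 [ 0.62657661 -0.13051204  0.05      ]
[ 0.61864672 -0.11938238  0.03997566]
```

carry_out --claw '[6,6,6,6,6,6]' --delta_pos '[[0.2,0.4,2],[0.2,0.4,3],[0.2,0.4,3],[0,0,3],[0,0,0],[0,0,0]]' --angular '[[0,0,0],[0,0,0],[0,0,0],[0,0,0],[0,0,0],[0,0,0]]'

```text
clock: 7.3
position: [0.6163, -0.1225, 0.1272]
ee_rot: [3.101, 0.502, -0.001]
force: [0.9, 0.7, 1.0]
width: 0.653
gripper_force: 0.0
```

```bash
python3 - <<'E'
from h import *
w=arm.get_image("wrist");cv2.imwrite("pics/w2.png",cv2.resize(w["frame"][:,:,::-1],(800,600)))
h=cv2.cvtColor(w["frame"],cv2.COLOR_RGB2HSV)
k,l,S,c=cv2.connectedComponentsWithStats(cv2.inRange(h,(105,150,60),(125,255,255)))
for i in range(1,k):
  if S[i][4]>30:print(S[i],c[i].round(1))
r=arm.place_of("fin_grip",w)[0];print(r["conf"],px(r["centre"]),watz(w,px(r["centre"]),.05))
print(np.array(w["T"])[:3,3],arm.observe()["position"])
E
```

```text
[121   0  14 100 947] [126.7  49.6]
[431   0  11 108 850] [437.4  55.8]
[ 269  184   22   62 1191] [279.4 214.6]
[540 386  20  30 229] [550.8 400.4]
0.83 [277.592 214.284] [ 0.61771368 -0.12118437  0.05      ]
[ 0.68975328 -0.09807866  0.28561362] [ 0.61731423 -0.1227486   0.12854557]
```

View pics/w2.png

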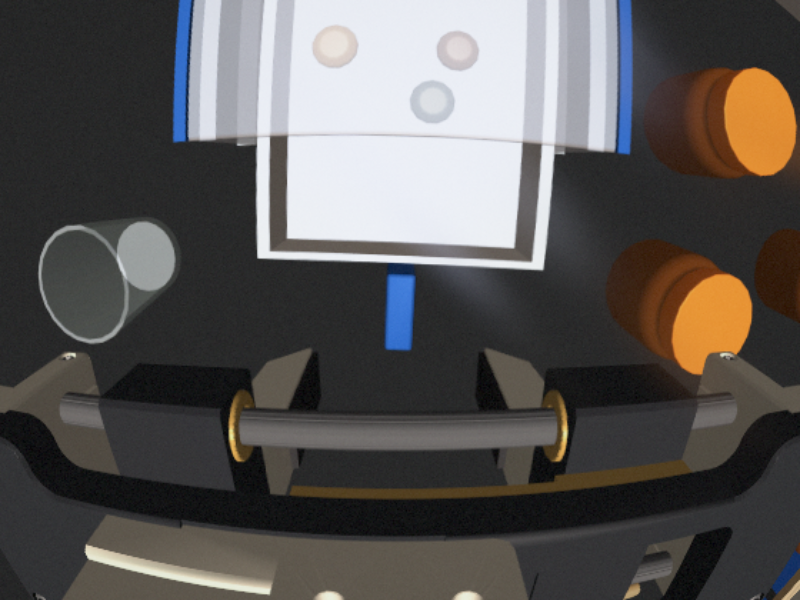

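The wrist view shows the fin at (400,312), centred between the open fingers. From both wrist heights, fin_grip back-projected at z=0.05 lands within 2 mm, at (0.618,-0.121), so the 50 mm height is right. I'll go down and grip.

carry_out --claw '[6,6,6,6,6,6,6,6]' --delta_pos '[[0,-0.1,2],[0,0,2],[0,0,2],[0,0,2],[0,0,1],[0,0,0.7],[0,0,0],[0,0,0]]' --angular '[[0,0,0.01],[0,0,0],[0,0,0],[0,0,0],[0,0,0],[0,0,0],[0,0,0],[0,0,0]]' --force 60

```text
clock: 8.2
position: [0.6167, -0.1216, 0.0307]
ee_rot: [3.103, 0.486, 0.002]
force: [0.5, -0.0, -0.3]
width: 0.65
gripper_force: 0.0
```

carry_out --claw '[1,1,0.5,0.5,0.5,0.5,0.5,0.5,0.5,0.5]' --delta_pos '[[0,0,0],[0,0,0],[0,0,0],[0,0,0],[0,0,0],[0,0,0],[0,0,0],[0,0,0],[0,0,0],[0,0,0]]' --angular '[[0,0,0],[0,0,0],[0,0,0],[0,0,0],[0,0,0],[0,0,0],[0,0,0],[0,0,0],[0,0,0],[0,0,0]]' --force 60

```text
clock: 9.2
position: [0.616, -0.1214, 0.0297]
ee_rot: [3.104, 0.486, 0.0]
force: [-0.3, -0.5, 0.8]
width: 0.151
gripper_force: 59.8
```

carry_out --claw '[0.5,0.5,0.5,0.5,0.5,0.5,0.5,0.5,0.5,0.5]' --delta_pos '[[-0.3,0,-0.1],[-0.6,0,0],[-0.9,0,0],[-1,0,0],[-1,0,0],[-1,0,0],[-1,0,0],[-0.8,0,0],[-0.4,0,0],[0,0,0]]' --angular '[[0,0,0],[0,0,0],[0,0,0],[0,0,0],[0,0,0],[0,0,0],[0,0,0],[0,0,0],[0,0,0],[0,0,0]]'

```text
clock: 10.2
position: [0.5489, -0.1429, 0.0308]
ee_rot: [-3.104, -0.485, -0.0]
force: [1.1, -0.5, -3.8]
width: 0.15
gripper_force: 59.8
```

carry_out --claw '[0.5,0.5,0.5,0.5,0.5,0.5,0.5,0.5,0.5,0.5,0.5,0.5]' --delta_pos '[[-0.4,0,0],[-0.8,0,0],[-1,0,0],[-1,0,0],[-1,0,0],[-1,0,0],[-1,0,0],[-1,0,0],[-0.8,0,0],[-0.4,0,0],[0,0,0],[0,0,0]]' --angular '[[0,0,0],[0,0,0],[0,0,0],[0,0,0],[0,0,0],[0,0,0],[0,0,0],[0,0,0],[0,0,0],[0,0,0],[0,0,0],[0,0,0]]'

```text
clock: 11.4
position: [0.4698, -0.1683, 0.0308]
ee_rot: [3.104, 0.486, 0.001]
force: [0.6, -0.3, -3.8]
width: 0.151
gripper_force: 59.8
```

```bash
python3 - <<'E'
from h import *
t=arm.get_image("top");w=arm.get_image("wrist")
a=cv2.resize(t["frame"][100:310,220:420,::-1],(400,420));b=cv2.resize(w["frame"][:,:,::-1],(400,300));b=cv2.copyMakeBorder(b,0,120,0,0,0)
cv2.imwrite("pics/out.png",np.hstack([a,b]))
s=arm.observe();print(s["clock"],s["position"],s["ee_rot"],s["force"],s["width"],np.round(s["joints"],2))
for l,z in(("tray",0),("corner_left",.004),("corner_right",.004),("cover",0)):
  for p,f in((t,atz),(w,watz)):
    r=arm.place_of(l,p)[:1]
    if r:print(l,r[0]["conf"],f(p,px(r[0]["centre"]),z).round(3))
E
```

```text
11.5 [ 0.46993688 -0.16824532  0.03072336] [3.10347056e+00 4.87082718e-01 5.54796766e-04] [-0.46807166 -0.71416253 -2.93226895] 0.1463969896232314 [-0.31  0.61  0.77  2.12 -0.7   0.68 -0.32]
tray 0.63 [ 0.576 -0.128  0.   ]
tray 0.81 [ 0.576 -0.136  0.   ]
corner_left 0.57 [ 0.473 -0.091  0.004]
corner_right 0.55 [ 0.519 -0.23   0.004]
cover 0.59 [0.589 0.054 0.   ]
cover 0.18 [ 0.673 -0.29   0.   ]
```

View pics/out.png

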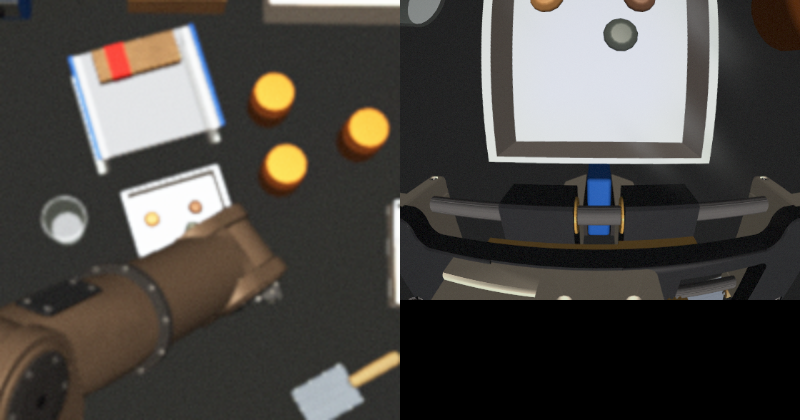

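The tray is wholly out, level in the wrist view, with all three stones inside. Its centre is about 218 mm in front of the cover's. I'll lift it, then tilt gently.

carry_out --claw '[0.5,0.5,0.5,0.5,0.5,0.5,0.5,0.5,0.5,0.5,0.5,0.5,0.5,0.5,0.5]' --delta_pos '[[0,0,-0.3],[0,0,-0.6],[0,0,-1],[0,0,-1],[0,0,-1],[0,0,-1],[0,0,-1],[0,0,-1],[0,0,-1],[0,0,-1],[0,0,-1],[0,0,-1],[0,0,-0.7],[0,0,-0.4],[0,0,0]]' --angular '[[0,0,0],[0,0,0],[0,0,0],[0,0,0],[0,0,0],[0,0,0],[0,0,0],[0,0,0],[0,0,0],[0,0,0],[0,0,0],[0,0,0],[0,0,0],[0,0,0],[0,0,0]]'

```text
clock: 13.4
position: [0.4697, -0.1684, 0.1512]
ee_rot: [3.104, 0.486, 0.001]
force: [1.0, 0.1, -3.8]
width: 0.148
gripper_force: 59.8
```

carry_out --claw '[0.5,0.5,0.5,0.5,0.5,0.5,0.5,0.5,0.5,0.5,0.5,0.5,0.5,0.5,0.5,0.5]' --delta_pos '[[0,0,0],[0,0,0],[0,0,0],[0,0,0],[0,0,0],[0,0,0],[0,0,0],[0,0,0],[0,0,0],[0,0,0],[0,0,0],[0,0,0],[0,0,0],[0,0,0],[0,0,0],[0,0,0]]' --angular '[[0.01,0.01,0],[0.02,0.02,0],[0.03,0.03,0],[0.03,0.03,0],[0.03,0.03,0],[0.03,0.03,0],[0.03,0.03,0],[0.03,0.03,0],[0.03,0.03,0],[0.03,0.03,0],[0.03,0.03,0],[0.03,0.03,0],[0.02,0.02,0],[0.02,0.02,0],[0,0,0],[0,0,0]]'

```text
clock: 15.0
position: [0.4693, -0.1686, 0.1506]
ee_rot: [-2.655, -0.415, -0.424]
force: [0.9, -0.2, -2.4]
width: 0.148
gripper_force: 59.7
```

```bash
cat > chk.py <<'E'
from h import *
import sys
from scipy.spatial.transform import Rotation as Ro
w=arm.get_image("wrist");c=arm.get_image("scene")
b=cv2.resize(w["frame"][:,:,::-1],(500,375));a=cv2.resize(c["frame"][110:310,180:340,::-1],(300,375))
cv2.imwrite(f"pics/{sys.argv[1]}.png",np.hstack([a,b]))
s=arm.observe();R=Ro.from_rotvec(s["ee_rot"]).as_matrix()
print(s["clock"],s["position"],R[2].round(3),s["force"],s["ft_torque"],s["width"],s["gripper_force"],np.round(s["joints"],2))
def inplane(uv,z): # tray coords assuming rigid grip; z above underside
    o,d=wray(w,uv);o=R.T@(o-s["position"]);d=R.T@d;zt=.031-z
    q=o+d*(zt-o[2])/d[2];return np.array([q[0]-.109,-q[1]])
for l in("stone1","stone2","stone3","corner_right"):
    for r in arm.place_of(l,w)[:3]:
        q=inplane(px(r["centre"]),.004);print(l,round(r["conf"],2),px(r["centre"]).round(),q.round(3),np.linalg.norm(q-[-.081,-.071]).round(3))
E
python3 chk.py tilt1
```

```text
15.1 [ 0.46958722 -0.16806251  0.15077596] [ 0.353 -0.353 -0.866] [ 0.67643719 -0.46789429 -2.51006889] [-0.94931001  0.87000875  0.02313248] 0.14533669557542891 59.75108027458191 [ 0.08  0.47  0.72  2.04 -0.91  1.14  0.08]
stone1 0.78 [381. 112.] [-0.029 -0.06 ] 0.053
stone1 0.62 [351. 143.] [-0.048 -0.042] 0.044
stone1 0.2 [ 32. 153.] [-0.047  0.174] 0.248
stone2 0.78 [381. 112.] [-0.029 -0.06 ] 0.053
stone2 0.62 [351. 143.] [-0.048 -0.042] 0.044
stone2 0.2 [ 32. 153.] [-0.047  0.174] 0.248
stone3 0.78 [381. 112.] [-0.029 -0.06 ] 0.053
stone3 0.62 [351. 143.] [-0.048 -0.042] 0.044
stone3 0.2 [ 32. 153.] [-0.047  0.174] 0.248
corner_right 0.96 [392. 201.] [-0.083 -0.07 ] 0.002
corner_right 0.29 [503.  99.] [-0.012 -0.15 ] 0.105
```

View pics/tilt1.png

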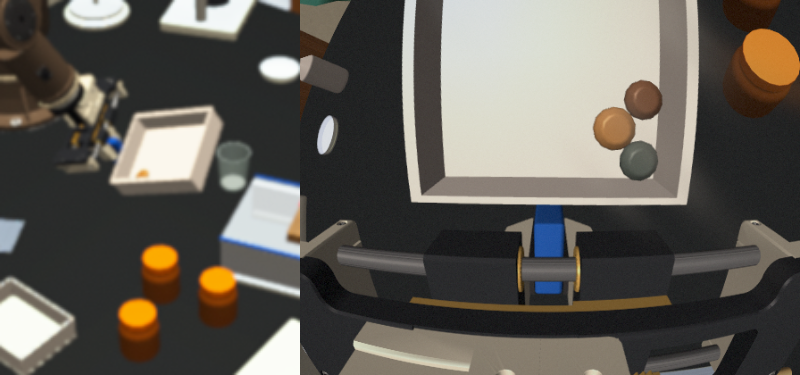

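All three stones are gathered in the right near corner, at wrist-view pixels (642,99), (614,128) and (638,160). The corner is found within 2 mm of where a rigid grip would put it. I'll hold still for a moment, check again, and hand in.

carry_out --claw '[0.5,0.5,0.5,0.5,0.5,0.5,0.5,0.5,0.5,0.5]' --delta_pos '[[0,0,0],[0,0,0],[0,0,0],[0,0,0],[0,0,0],[0,0,0],[0,0,0],[0,0,0],[0,0,0],[0,0,0]]' --angular '[[0,0,0],[0,0,0],[0,0,0],[0,0,0],[0,0,0],[0,0,0],[0,0,0],[0,0,0],[0,0,0],[0,0,0]]'

```text
clock: 16.3
position: [0.4694, -0.1684, 0.1507]
ee_rot: [-2.655, -0.416, -0.424]
force: [-0.2, -0.9, -3.4]
width: 0.146
gripper_force: 59.8
```

```bash
python3 chk.py tilt2
```

```text
16.4 [ 0.46939232 -0.16836012  0.15073159] [ 0.353 -0.353 -0.866] [ 0.04206082 -0.26110654 -3.10736705] [-1.01846514  0.83132967  0.00132658] 0.15207018091986552 59.750579595565796 [ 0.08  0.47  0.72  2.04 -0.91  1.14  0.08]
stone1 0.94 [382. 113.] [-0.029 -0.06 ] 0.053
stone1 0.75 [378. 177.] [-0.068 -0.06 ] 0.017
stone1 0.65 [352. 144.] [-0.049 -0.042] 0.043
stone2 0.94 [382. 113.] [-0.029 -0.06 ] 0.053
stone2 0.75 [378. 177.] [-0.068 -0.06 ] 0.017
stone2 0.65 [352. 144.] [-0.049 -0.042] 0.043
stone3 0.94 [382. 113.] [-0.029 -0.06 ] 0.053
stone3 0.75 [378. 177.] [-0.068 -0.06 ] 0.017
stone3 0.65 [352. 144.] [-0.049 -0.042] 0.043
corner_right 0.87 [394. 198.] [-0.081 -0.071] 0.0
```

View pics/tilt2.png

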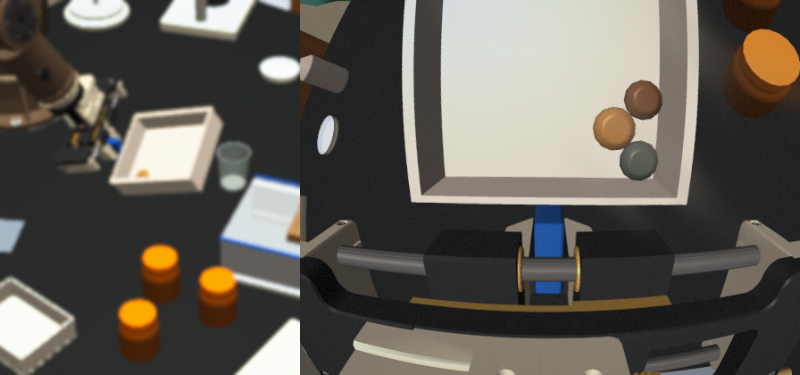

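The picture is unchanged. The stones are at rest 17, 43 and 53 mm from corner_right, and the tray is held still, so I'm handing in.

```bash
python3 -c "
from cell import arm
print(arm.sign_off())"
```

```text
the job is handed in; nothing more can be done
None
```

I drew the tray out level, lifted it about 12 cm and tilted it 30°; all three stones lie in the right near corner on the jar's side, and I handed in at about 16 s still holding it (no verdict was returned).

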